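# Square up the plate stack and unlatch the cassette

## Task

The ceramic plates in the docked cassette stick out unevenly: tap their ends in through the tray's open end until all four are fully home against the back wall and their edges line up. Then pinch the two side catches together, lift the cassette level with its plates straight out of the dock to at least 100 mm above where it sat, and finish while still holding it there still, catches pinched. Leave the other things on the bench where they are.

Things in the scene. Friction and masses are not known exactly. Their poses are not given: they have to be found in the camera images.
- dock: Fixed dock, aluminium base with two grey side posts. Origin on the bench at its centre; x along the tray to the tray's open end, y to the left post. Posts at y = +-38 to 46 mm, their lips reach in to +-31 mm; both end 33 mm above the bench, and fingertips on the catches stay above that. White housing, 32 mm tall, at x = -48 to -76 mm. Past x = 34 mm, before the open end, the bench is bare.
- cassette_grip (a point): Point midway between the loose cassette's two catches at the height to pinch them, 60 mm above the bench while docked. Axes as the dock's. Grey tray, x = -41 to +35 mm from here, 35 mm wide, open on top and at +x; wall tops 21 mm and floor top 43 mm below here; inner face of back wall at x = -38 mm. A 6.5 mm deep keel sits in the dock with 1 to 2 mm play. With plates about 0.2 kg.
- catch_left_pad (a point): Centre of the outer face of the left (+y) catch at pinching height, at y = +29.5 mm of cassette_grip at rest. The catch is a white upright tab 24 mm long in x, 4 mm thick; its top is 12 mm above this point. A barb at its foot hooks under the dock's lip by 3.5 mm, so the cassette lifts out only with both catches pressed in by more than about 5 mm.
- catch_right_pad (a point): The same for the right (-y) catch, at y = -29.5 mm of cassette_grip at rest. Over both catches: 59 mm at rest, 43 mm with both at their stops.
- catch_left (a joint): How far the left catch is pressed inwards, in m: 0 at rest, 0.008 at its stop. Its spring pushes out with 1 N at rest and 3 N at the stop; a grip of 15 to 25 N presses both catches to their stops and carries the cassette.
- catch_right (a joint): The same for the right catch.
- plate0_mid (a point): Centre of white ceramic plate 0 (lowest of four, stacked flat in the tray), 76 x 26 x 4 mm, long side (x) along the tray, 20 g, 17 to 21 mm above the bench. Fully home against the back wall it lies at x = 0 of cassette_grip and its end sticks 3 mm out of the tray; at the start it is 6 to 22 mm too far towards +x.
- plate1_mid (a point): Centre of white ceramic plate 1 (second of four, stacked flat in the tray), 76 x 26 x 4 mm, long side (x) along the tray, 20 g, 21 to 25 mm above the bench. Fully home against the back wall it lies at x = 0 of cassette_grip and its end sticks 3 mm out of the tray; at the start it is 6 to 22 mm too far towards +x.
- plate2_mid (a point): Centre of white ceramic plate 2 (third of four, stacked flat in the tray), 76 x 26 x 4 mm, long side (x) along the tray, 20 g, 25 to 29 mm above the bench. Fully home against the back wall it lies at x = 0 of cassette_grip and its end sticks 3 mm out of the tray; at the start it is 6 to 22 mm too far towards +x.
- plate3_mid (a point): Centre of white ceramic plate 3 (top of four, stacked flat in the tray), 76 x 26 x 4 mm, long side (x) along the tray, 20 g, 29 to 33 mm above the bench. Fully home against the back wall it lies at x = 0 of cassette_grip and its end sticks 3 mm out of the tray; at the start it is 6 to 22 mm too far towards +x.
- vial_a: Small amber vial with a white cap, 24 mm across, 40 mm tall, beside the dock; not part of the job. Origin: centre of its underside.
- vial_b: The same kind of amber vial, on the other side of the dock; not part of the job. Origin: centre of its underside.
- tin: Flat steel tin, 40 mm across, 22 mm tall, out in front of the tray's open end; not part of the job. Origin: centre of its underside.
- beaker: Glass beaker, 72 mm across, 90 mm tall; not part of the job. Origin: centre of its underside.
- reagent: White plastic bottle with a black cap, 70 mm across, 130 mm tall; not part of the job. Origin: centre of its underside.
- driver: Screwdriver, 180 mm long, lying at the side; not part of the job. Origin: on its long axis.
- carton: Cardboard box 90 x 130 x 45 mm; not part of the job. Origin: centre of its underside.
Things that resemble listed ones, but are neither listed nor needed, are in the scene too. What is shaped like the part that bears plate3_mid but purple or yellow is not meant.

How it is judged (in metres and radians):
On the way, in this order (a step that is already met when the one before it is completed fails the run):
1. all four plates are home against the back wall (within 3.5 mm), the cassette still docked (x of plate0_mid in the frame of cassette_grip between -0.0035 and 0.0035 m and x of plate1_mid in the frame of cassette_grip between -0.0035 and 0.0035 m and x of plate2_mid in the frame of cassette_grip between -0.0035 and 0.0035 m and x of plate3_mid in the frame of cassette_grip between -0.0035 and 0.0035 m and z of cassette_grip in the frame of dock below 0.064 m), for 0.2 s.
2. both catches are pinched in by more than 5 mm while the cassette still sits in the dock (value of joint each of catch_left, catch_right above 0.005 m and z of cassette_grip in the frame of dock below 0.066 m), for 0.1 s.
At the end, for the whole second after the job is handed in: The cassette is held by the fingers, both catches pinched in by more than 4 mm, at least 90 mm above its docked height, level within 0.2 rad and still (under 30 mm/s), with all four plates in it within 3.5 mm of home (z of cassette_grip in the frame of dock above 0.15 m and angle between cassette_grip's own z axis and vertical below 0.2 rad and linear speed of cassette below 0.03 m/s and contact force between the fingers and cassette above 1 N and value of joint each of catch_left, catch_right above 0.004 m and x of plate0_mid in the frame of cassette_grip between -0.0035 and 0.0035 m and x of plate1_mid in the frame of cassette_grip between -0.0035 and 0.0035 m and x of plate2_mid in the frame of cassette_grip between -0.0035 and 0.0035 m and x of plate3_mid in the frame of cassette_grip between -0.0035 and 0.0035 m); the arm keeps its last pose, push and grip.
It fails at once if a bystander (vial, tin, beaker, bottle, screwdriver or carton) is moved by more than 20 mm (distance of any of vial_a, vial_b, tin, beaker, reagent, driver, carton from where it was at the start of the episode above 0.02 m).
It also fails if it takes over 58 s, if anything falls off the work surface, if the arm or the gripper's body presses on something with over 40 N, if the wrist force passes 120 N, or if a joint passes its speed limit or range.

## Robot

A 6-joint arm with a two-finger parallel gripper is mounted at the origin on the work surface. World frame = base frame: x ahead of the robot, y to its left, z up, the work surface at z = 0. Lengths are in m, angles in degrees, forces in N, time in s.
With the tool pointing down it reaches from about 0.4 to 0.825 m from the base axis. Payload 7 kg.
Tool frame: the origin (TCP) lies midway between the tips of the shut fingers; the grasp point (between the pads) lies 19 mm behind it; z points along the fingers, x is the direction in which the jaws open and shut, and the axes are right-handed (so a half turn about z gives the same grasp; the last joint's range is limited). The gripper opens to 88 mm and grips with 3 to 60 N. Pads are 19 mm wide; open, the fingers measure 130 mm over their backs; the gripper's body (78 mm by 193 mm) begins 47 mm behind the grasp point.
Start: joints at [87.324, 20.546, 0.682, 0, -70.136, -16.507], TCP at [0.222, 0.637, 0.204] pointing down, gripper open.
Joint ranges: [-176.03, 176.03], [-82.01, 121.73], [-58.28, 71.71], [-173.87, 95.51], [-174.79, -0.11], [-173.66, 173.66]. Speed limits (degrees/s): [136.94, 136.94, 172.46, 180, 180, 180].

## Interface

Orientations are given as [roll, pitch, yaw] about the fixed x, y, z axes, in that order (R = Rz(yaw) Ry(pitch) Rx(roll)).
In Python, from plant import ctrl, vision, nets gives the robot as it stands.
- The arm moves only by the shell command python3 -m jog 'ROWS'. ROWS is text: rows parted by semicolons, each of 7 numbers parted by spaces: the turn, a rotation vector about the tool's x, y, z in units of 0.1 rad (1.0 is 0.1 rad), then the shift along the tool's x, y, z in units of 4 cm (1.0 is 4 cm), then the opening, from -1 (shut) to 1 (fully open). In form: rx ry rz x y z jaw; .... A call has 1 to 8 rows; each row shifts and turns the commanded pose from where the row before left it, along the tool's axes as they then stand; what a row does not reach is not made up. A row lasts 1/8 s, in which the tool goes at most 62.5 mm and 10.7 degrees, less where a joint would pass 70% of its speed; a pose out of reach is approached as far as the arm can. A call with a number of a shift or a turn outside -1 to 1 is refused whole. A call with a gripper value outside its range is refused whole. The fingers move at their own pace and stop on an object; the grip force is fixed at half the most. Time passes only in rows, so rows that do not move let the fingers close. It gives the time, the measured TCP pose, the force and the opening at its end, in the units of the state.
- ctrl.get_obs(): the state, without advancing time (a new reading comes with each control period).
- vision.snapshot(name): name is "scene" or "top" or "wrist"; returns (picture, depth): 384x512x3 uint8, red, green, blue; 384x512 float32, m along the optical axis (not along the pixel's ray), 0 where there is no reading.
- vision.camera_info(name): a dict with "camera_matrix" (3x3 intrinsics, pixels), "D" ([k1, k2, p1, p2, k3] as OpenCV has them; the pictures are not rectified), "camera_from_world" (4x4, takes a point from world to camera coordinates); the wrist camera has in their place "tool_from_camera" (4x4, takes a point from camera to tool coordinates, whose origin is the TCP and whose axes are the tool frame's). Camera axes: x right, y down, z forward; pixel columns grow to the right and rows downward; lengths in m; the calibration is good to about 2 mm. A picture is of the moment at which its call begins: read the wrist's pose just before it. camera_info takes no time and is no camera call.
- ctrl.close_job(): hands the job in, once; it reports no verdict.
Trained networks look in the newest picture that a camera, given by its name, has taken for a name from the list of things; names that differ only in an ending like _2 or _b are one class to them, and where a whole thing is asked for, a point or a joint stands for the part that bears it (a point fixed in the world has none). Each returns a list of dicts, best first, with "score" (0 to 1); they miss things now and then, are a little off and sometimes report something else, mostly with a low value. They report only what shows in the picture. A call takes as long as a camera call. They do not tell look-alikes from the thing itself.
- nets.boxes_of(target, camera): "location" ([x, y, z] in m, in world coordinates, good to about 4 mm: the middle of the surface that is visible of it).
The state is a dict: "clock": time; "joint_pos": joint angles; "qvel": joint speeds; "tau": joint torques, N m; "tool_pos": TCP position; "orientation": TCP orientation; "force": force on the tool from outside, world axes, zero at the start; "moment": the same for the moment, N m; "opening": finger opening in m.
Only numpy, scipy, OpenCV 4.12 (cv2) and the standard library are available. Lean on these libraries where they do the work, as an engineer would, in place of code of your own. Each camera call takes 0.05 s, during which the arm holds its last target.

## Working session

There is one attempt and no reset: what is moved stays moved. The work goes in short steps, Python scripts to look and compute and a shell command to move; the robot and the scene stay as the last step left them, time stands still between calls to the robot, and variables do not carry over. Pictures are saved under pics/ and viewed, and the job is handed in when it is done.

```bash
ls; mkdir -p pics; python3 - <<'E'
from plant import ctrl,vision,nets
import cv2
print(ctrl.get_obs())
for n in ("scene","top"):
    p,d=vision.snapshot(n); cv2.imwrite(f"pics/{n}0.png",p[:,:,::-1])
    i=vision.camera_info(n); print(i)
for t in ("dock","cassette_grip","plate3_mid","catch_left_pad","vial_a","tin"):
    for r in nets.boxes_of(t,"top")[:4]: print(t,r)
E
```

```text
pics
{'clock': 0.0, 'joint_pos': array([ 8.73261116e+01,  2.05936907e+01,  6.34471508e-01, -2.05421656e-02,
       -7.01367306e+01, -1.65061585e+01]), 'qvel': array([ 0.01385624,  0.04313374,  0.02282567, -0.02657972,  0.00400007,
        0.0527596 ]), 'tau': array([ 8.00305043e-04, -5.82725143e+01,  2.93046194e+01,  6.99711487e+00,
        7.08613690e-03, -1.62446686e-04]), 'tool_pos': array([0.22162413, 0.63702097, 0.20340124]), 'orientation': array([-1.79991251e+02, -9.74826974e-02, -1.09187050e+02]), 'force': array([-0.07323526,  0.5802763 ,  0.15547393]), 'moment': array([ 0.01587894, -0.0189068 , -0.01157553]), 'opening': 0.08794244197668447}
{'camera_matrix': array([[352.62668634,   0.        , 253.84383717],
       [  0.        , 352.62668634, 196.07380872],
       [  0.        ,   0.        ,   1.        ]]), 'D': array([-0.00026323,  0.        ,  0.        ,  0.        ,  0.        ]), 'camera_from_world': array([[ 0.45033451,  0.89271052, -0.01633281, -0.23857467],
       [ 0.66863977, -0.34931026, -0.65643218, -0.31632838],
       [-0.59170913,  0.28469329, -0.75420822,  
[... 409 characters left out ...]

       [-0.98448545,  0.00869673, -0.17525059,  0.55319963],
       [ 0.1752959 ,  0.00474968, -0.98450434,  1.40976211],
       [ 0.        ,  0.        ,  0.        ,  1.        ]])}
dock {'location': [0.5573, -0.0955, 0.0275], 'score': 0.92}
cassette_grip {'location': [0.5918, -0.0994, 0.0365], 'score': 0.54}
plate3_mid {'location': [0.4327, -0.1389, 0.0014], 'score': 0.76}
plate3_mid {'location': [0.4385, -0.0172, 0.0004], 'score': 0.75}
plate3_mid {'location': [0.7296, -0.1839, 0.0071], 'score': 0.72}
plate3_mid {'location': [0.5985, -0.0898, 0.0352], 'score': 0.58}
vial_a {'location': [0.5457, 0.0318, 0.0432], 'score': 0.43}
vial_a {'location': [0.6436, -0.194, 0.0425], 'score': 0.39}
```

View pics/scene0.png

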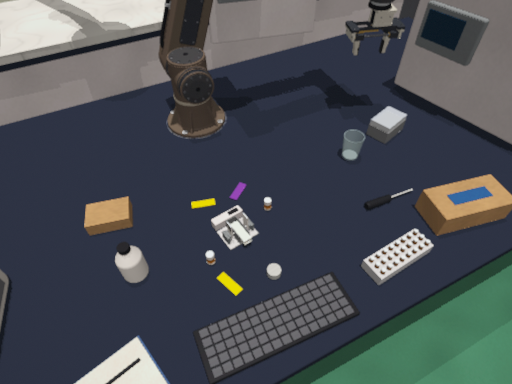

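View pics/top0.png

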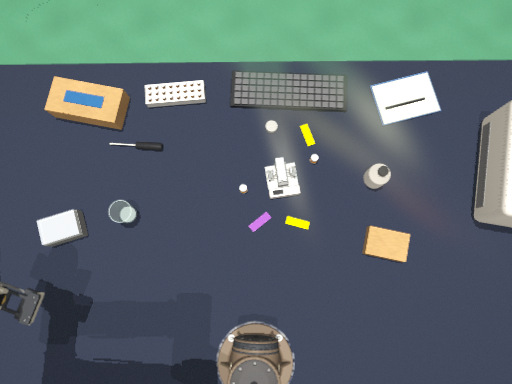

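The top view shows the dock at about (282,180), its open end pointing up and away from the robot. Plate look-alikes are purple (260,222), yellow (297,222) and yellow (307,134). The plates I want are the white ones in the cassette at (281,170). Next I'll take a close crop and get the geometry.

```bash
python3 - <<'E'
from plant import ctrl,vision,nets
import cv2,numpy as np
p,d=vision.snapshot("top"); 
c=p[115:235,230:330,::-1]; cv2.imwrite("pics/topc.png",cv2.resize(c,None,fx=5,fy=5,interpolation=cv2.INTER_CUBIC))
p2,d2=vision.snapshot("scene")
c=p2[180:290,190:290,::-1]; cv2.imwrite("pics/scc.png",cv2.resize(c,None,fx=5,fy=5,interpolation=cv2.INTER_CUBIC))
i=vision.camera_info("top");K=i["camera_matrix"];T=np.linalg.inv(i["camera_from_world"])
np.set_printoptions(precision=3,suppress=True,linewidth=200)
v,u=np.mgrid[150:205,255:310]
z=d[v,u]; P=np.stack([(u-K[0,2])/K[0,0]*z,(v-K[1,2])/K[1,1]*z,z],-1)@T[:3,:3].T+T[:3,3]
h=(P[...,2]*1000).round().astype(int)
for r in range(0,55): print(150+r,*[f"{x:3d}" for x in h[r,::1]])
E
```

```text
150   4  -1   0  -3  -5   7  -2   2  -2   0  -1   0  -1 -11   2  -3  -1  -3   4   4  -3  -3   0   7   2   2   1  -1   0  -5  -2  -2   1  -1  -3  -3  -2  -3   2   0  -2  -2  -3  -3  -2  -4  -1   0   0  -3 1485   1   3  -5  -4
151  -8  -5   0   4   1   0   0   7  -3   4  -2  -2   3   2   6   0  -4   1   2   4   6  -1   2   2   0  -3  -4   2  -1  -1  -3  -1   2   3   4  -5   1   2  -7   2  -5   3   2   1   0   1  -3   2   3  -2   1  -2   1  -5   2
152  -5   3   3   0   1   3  -1   2  -5   0   0  -1   1   0  -4   1   0  -1   1  -2  -5   1  -6   2   0  -6   7  -1  -1  -3   1   2   2 -10  -3   1   0   1  -3   1   0   2   2   7  -1  -1  -5   1  -1  -4   2  -4   1  -1  -6
153  -4   4   7  -1  -4   0   1   0   5   5   4   5  -5   1  -1   3  -3  -1  -3  -2   0  -2  -4   0   4  -5  -2   6   3   0   2  -1   3  -5   1  -1   1  -3   3   4   3  -8   0   0   1   2  -2   6  -6   3   2   0 -11   8  -4
154  -3  -3   1  -5   2   6   0  -2   1  -4  -2  -4   1   2   3  -1   3   3   5  -3  -3   3  -2  -1   1   2  -2   2  -4  -3  -5   2   1   1   6   0  -2   0   4  -6  -1  -5   4   3   2   2   4  -4   0   3
[... 10526 characters left out ...]
   1  -2  -3   3   5   7   3
202  -1   2  -1  -3  10   3  -4   5   1   4  -2   1  -4  -2   0   3   4  -3  -3  -4   2   4  -1   2  -4   2   0   0   3  -5   8  -2   7   3  -7  -2  -4  -5  -3  -1   3   0  -3  -2   0  -2  -4   1   3  -6   0  -3  -3  -3  -3
203   1   5  -4   2  -2  -2   0   0   3   0  -1   6  -2   6  -3   1   1  -4   1   4  -1   4   4   1   3   2  -1   0   4   2   1   3   3  -2  -2   4  -3   1  -2   0   0   0  -5  -2   6  -7   6   0  -2   0   1   3  -3   2  -2
204  -3   0   3  -1  -1   0  -4   4   0   2  -3   1   1  -3   1  -2   0   7   0   2  -3  -3  -3  -5   0  -1  -2  -1   2  -4   0  -4   1   1  -4  -2   0   6   0   0  -4  -1   0  -2   0   2  -2  -2   3   0  -1   3   6   2  15
```

View pics/topc.png

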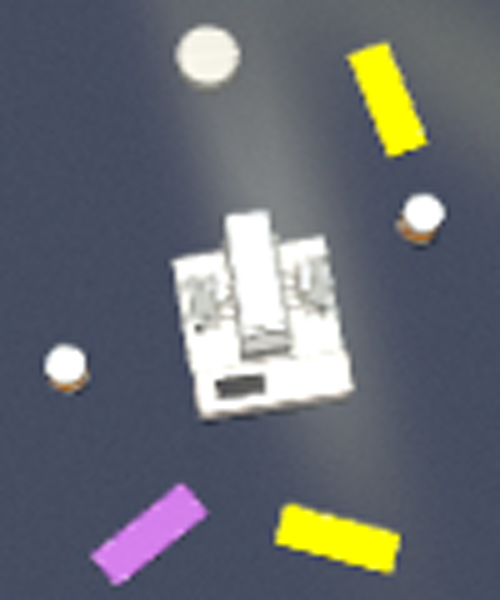

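View pics/scc.png

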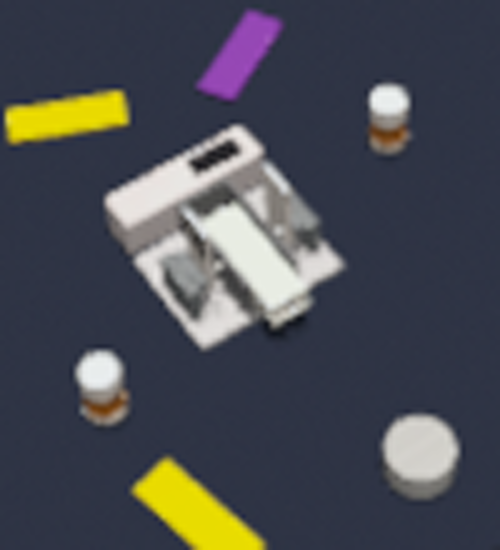

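The crop confirms the white plates between two grey posts, with the white housing on the robot side and the tin out past the open end. Now I'll fit the dock pose.

```bash
cat > h.py <<'E'
from plant import ctrl,vision,nets
import cv2,numpy as np
from scipy.spatial.transform import Rotation as Ro
np.set_printoptions(precision=4,suppress=True,linewidth=160)
def cloud(n):
    o=ctrl.get_obs(); p,d=vision.snapshot(n); i=vision.camera_info(n);K=i["camera_matrix"]
    if n=="wrist":
        W=np.eye(4);W[:3,:3]=Ro.from_euler('xyz',o["orientation"],degrees=True).as_matrix();W[:3,3]=o["tool_pos"];T=W@i["tool_from_camera"]
    else: T=np.linalg.inv(i["camera_from_world"])
    v,u=np.mgrid[0:384,0:512].astype(float)
    n_=cv2.undistortPoints(np.stack([u.ravel(),v.ravel()],-1).reshape(-1,1,2),K,np.array(i["D"])).reshape(384,512,2)
    P=np.stack([n_[...,0]*d,n_[...,1]*d,d],-1)@T[:3,:3].T+T[:3,3]
    P[d<=0]=np.nan
    return p,d,P,T
E
python3 - <<'E'
from h import *
p,d,P,T=cloud("top"); print(vision.camera_info("wrist"))
sub=P[150:205,255:310].reshape(-1,3)
m=(sub[:,2]>.058)&(sub[:,2]<.09); c=sub[m]; L=c[c[:,1]>-.095];R=c[c[:,1]<=-.095]
print("catches",np.median(L,0),np.median(R,0),len(L),len(R))
hs=P[187:197,268:302].reshape(-1,3);hs=hs[(hs[:,2]>.024)&(hs[:,2]<.042)]
r=cv2.minAreaRect((hs[:,:2]*1000).astype(np.float32));print("housing",r)
for t in ("plate3_mid","catch_left_pad","cassette_grip","vial_a","tin","beaker","reagent","driver","carton"):
  print(t,[(x["location"],x["score"]) for x in nets.boxes_of(t,"top")[:5]])
E
```

```text
{'camera_matrix': array([[339.9525,   0.    , 257.8349],
       [  0.    , 339.9525, 188.5955],
       [  0.    ,   0.    ,   1.    ]]), 'D': array([-0.0531,  0.    ,  0.    ,  0.    ,  0.    ]), 'tool_from_camera': array([[ 1.    ,  0.0002,  0.0006,  0.0012],
       [-0.0004,  0.9527,  0.304 , -0.0826],
       [-0.0005, -0.304 ,  0.9527, -0.1808],
       [ 0.    ,  0.    ,  0.    ,  1.    ]])}
catches [ 0.5903 -0.0656  0.0724] [ 0.5978 -0.1215  0.0714] 12 15
housing ((533.2451782226562, -102.28072357177734), (29.251869201660156, 99.46958923339844), 8.10099983215332)
plate3_mid [([0.438, -0.0177, -0.0035], 0.69), ([0.6003, -0.0912, 0.0363], 0.63), ([0.4688, 0.4276, 0.045], 0.59), ([0.4315, -0.1426, 0.0032], 0.54), ([0.7318, -0.1798, 0.0035], 0.5)]
catch_left_pad []
cassette_grip [([0.5936, -0.0994, 0.0398], 0.55)]
vial_a []
tin [([0.7597, -0.0569, 0.0251], 0.62)]
beaker [([0.4721, 0.4263, 0.0453], 0.87)]
reagent []
driver [([0.6926, 0.3643, 0.0215], 0.82)]
carton [([0.358, -0.4159, 0.0425], 0.77)]
```

```bash
python3 -m jog '0 0 -0.95 0 0 0 -1; 0 0 -0.95 0 0 0 -1; 0 0 -0.95 0 0 0 -1; 0 0 -0.95 0 0 0 -1; 0 0 -0.95 0 0 0 -1; 0 0 0 0.88 -0.38 0 -1; 0 0 0 0.88 -0.38 0 -1; 0 0 0 0.88 -0.38 0 -1'
```

```text
clock: 2.0
tool_pos: [0.2822, 0.5383, 0.2044]
orientation: [-180.0, -0.0, -81.9]
force: [0.1, 0.5, 0.3]
opening: 0.0129
```

```bash
python3 -m jog '0 0 0 0.88 -0.38 0 -1; 0 0 0 0.88 -0.38 0 -1; 0 0 0 0.88 -0.38 0 -1; 0 0 0 0.88 -0.38 0 -1; 0 0 0 0.88 -0.38 0 -1; 0 0 0 0.88 -0.38 0 -1; 0 0 0 0.88 -0.38 0 -1; 0 0 0 0.88 -0.38 0 -1' && python3 -m jog '0 0 0 0.88 -0.38 0 -1; 0 0 0 0.88 -0.38 0 -1; 0 0 0 0.88 -0.38 0 -1; 0 0 0 0.88 -0.38 0 -1; 0 0 0 0.88 -0.38 0 -1; 0 0 0 0.88 -0.38 0 -1; 0 0 0 0.88 -0.38 0 -1; 0 0 0 0.88 -0.38 0 -1'
```

```text
clock: 3.0
tool_pos: [0.442, 0.2764, 0.2047]
orientation: [-180.0, 0.0, -82.0]
force: [0.1, 0.3, 0.7]
opening: 0.0003
clock: 4.0
tool_pos: [0.6019, 0.0145, 0.2045]
orientation: [-180.0, 0.0, -82.0]
force: [1.3, -0.2, -0.1]
opening: 0.0009
```

```bash
python3 -m jog '0 0 0 0.88 -0.38 0 -1; 0 0 0 0.88 -0.38 0 -1; 0 0 0 0.88 -0.38 0 -1; 0 0 0 0 0 0.5 -1; 0 0 0 0 0 0.5 -1;0 0 0 0 0 0 -1'
python3 - <<'E'
from h import *
p,d,P,T=cloud("wrist"); cv2.imwrite("pics/w1.png",p[:,:,::-1]); np.savez("/tmp/w1.npz",p=p,d=d,P=P,T=T)
print(ctrl.get_obs()["tool_pos"],ctrl.get_obs()["orientation"])
E
```

```text
clock: 4.75
tool_pos: [0.66, -0.0828, 0.1626]
orientation: [179.8, 0.0, -82.0]
force: [-0.1, -0.0, -0.1]
opening: 0.0005
[ 0.6609 -0.0827  0.1641] [179.9304  -0.0134 -81.9634]
```

View pics/w1.png

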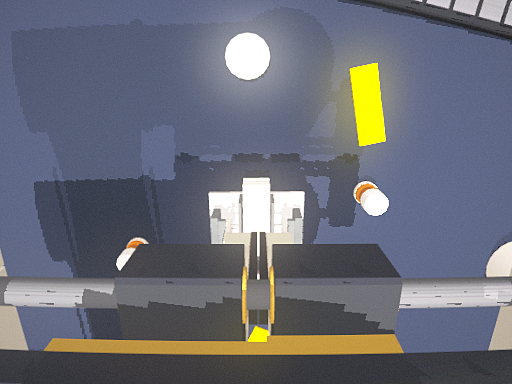

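```bash
python3 - <<'E'
from h import *
z=np.load("/tmp/w1.npz");p,P=z["p"],z["P"]
cv2.imwrite("pics/w1c.png",cv2.resize(p[165:260,190:330,::-1],None,fx=5,fy=5,interpolation=cv2.INTER_CUBIC))
f=np.radians(8);g=np.array([.594,-.0935]);A=np.array([[np.cos(f),np.sin(f)],[-np.sin(f),np.cos(f)]])
Q=P.copy();Q[...,:2]=(P[...,:2]-g)@A.T
for v in range(172,240,4):
  print(v,*["%d/%d/%d"%tuple(1000*Q[v,u]) if not np.isnan(Q[v,u,0]) else "nan" for u in range(206,310,6)])
E
```

```text
172 57/54/0 56/48/0 57/41/0 56/35/0 56/29/0 56/23/0 56/16/0 57/10/1 56/4/0 56/-2/0 57/-8/0 56/-14/0 56/-20/0 56/-27/0 56/-33/0 57/-39/0 56/-46/0 57/-52/1
176 52/54/0 52/48/0 52/41/0 52/35/0 52/29/0 52/23/-1 52/16/0 52/10/0 52/4/1 52/-2/0 52/-8/0 52/-14/0 52/-20/0 52/-27/0 52/-33/0 52/-39/1 52/-46/0 53/-52/1
180 48/54/0 48/48/0 48/42/0 48/35/1 47/29/0 48/23/1 47/16/-1 54/9/22 54/3/21 54/-1/20 54/-7/21 48/-14/0 47/-21/0 48/-27/0 48/-33/0 48/-39/0 48/-46/1 48/-52/0
184 44/54/0 43/48/0 43/42/0 43/35/0 44/29/1 43/23/0 53/15/32 53/9/33 53/3/31 53/-1/32 54/-7/33 44/-14/1 44/-21/1 43/-27/0 44/-33/0 44/-40/0 43/-46/0 43/-52/0
188 38/55/-1 39/48/1 39/42/0 39/36/0 39/29/0 39/23/0 50/15/33 50/9/33 50/3/35 49/-1/31 50/-7/34 39/-14/0 39/-21/1 39/-27/0 39/-33/0 39/-40/0 39/-46/1 39/-53/0
192 34/55/0 36/48/4 36/42/4 36/35/3 36/29/4 36/23/4 45/15/32 45/9/32 45/3/31 46/-1/33 46/-7/34 36/-14/5 36/-20/5 36/-27/4 36/-33/5 nan 36/-46/5 35/-53/1
196 30/55/0 32/48/5 32/42/5 32/35/5 32/29/4 32/23/5 36/16/18 42/9/33 41/3/33 42/-1/34 42/-7/34 37/-14/20 31/-21/4 32/-27/5 32/-33/5 32/-39/5 32/-46/4 30/-53/0
200 
[... 914 characters left out ...]
15/-31/31 17/-37/34 16/-43/32 3/-54/1
224 -2/57/0 12/45/32 12/39/33 12/33/32 12/27/33 0/23/4 5/16/17 12/9/33 12/3/32 12/-1/33 11/-7/31 15/-13/39 11/-19/30 14/-25/36 12/-31/33 12/-37/33 0/-47/6 -2/-54/0
228 -6/57/0 8/45/33 8/39/32 8/33/34 9/27/35 -4/23/4 1/16/17 nan 8/4/32 8/-1/33 7/-7/32 11/-13/39 -4/-21/5 14/-24/46 7/-31/32 8/-37/33 -4/-47/4 -6/-55/0
232 -11/57/1 3/46/32 3/40/32 14/31/55 77/14/189 76/11/188 76/8/188 76/5/188 75/2/185 75/0/186 3/-8/31 76/-6/188 76/-9/188 76/-12/188 4/-31/34 4/-37/34 -11/-48/0 -12/-55/0
236 -16/57/0 -1/46/32 0/40/33 14/30/63 77/13/193 76/10/193 77/8/193 77/5/194 75/2/190 75/0/190 77/-3/193 77/-6/194 77/-9/194 76/-12/193 78/-15/195 0/-38/33 -16/-48/0 -16/-55/0
```

View pics/w1c.png

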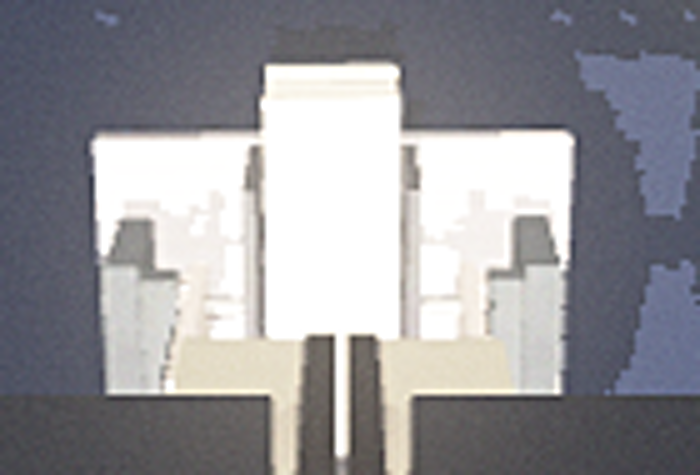

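```bash
python3 -m jog '0 0 0 0 -0.4 0 -1; 0 0 0 0 0 0.7 -1; 0 0 0 0 0 0.7 -1; 0 0 0 0 0 0.7 -1; 0 0 0 0 0 0.7 -1; 0 0 0 0 0 0.6 -1; 0 0 0 0 0 0.2 -1;0 0 0 0 0 0 -1'
python3 - <<'E'
from h import *
p,d,P,T=cloud("wrist"); cv2.imwrite("pics/w2.png",p[:,:,::-1]); 
p,d,P,T=cloud("scene");cv2.imwrite("pics/s2.png",cv2.resize(p[180:270,190:310,::-1],None,fx=5,fy=5,interpolation=cv2.INTER_CUBIC))
print(ctrl.get_obs()["tool_pos"],ctrl.get_obs()["orientation"])
E
```

```text
clock: 5.8
tool_pos: [0.6777, -0.0802, 0.0207]
orientation: [-180.0, -0.0, -81.9]
force: [0.3, -1.1, 0.2]
opening: 0.0007
[ 0.6782 -0.0802  0.0217] [-179.8854   -0.0166  -81.9427]
```

View pics/w2.png

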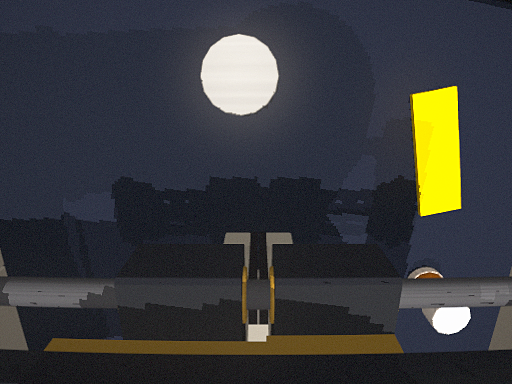

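View pics/s2.png

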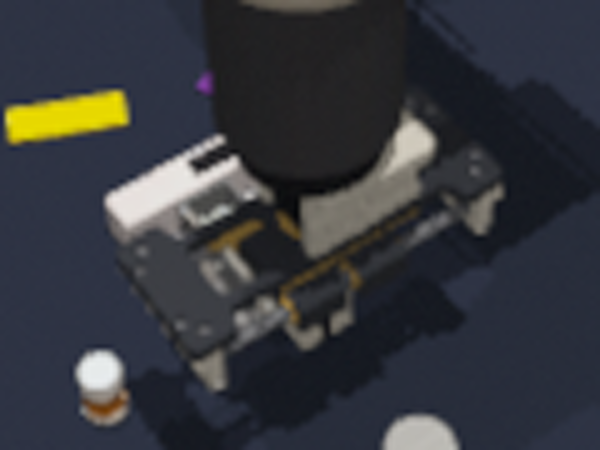

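```bash
python3 -m jog '0 0 0 0 0 0.23 -1; 0 0 0 0 0.12 0 -1; 0 0 0 0 0.12 0 -1; 0 0 0 0 0.1 0 -1;0 0 0 0 0.1 0 -1;0 0 0 0 0.1 0 -1;0 0 0 0 0.1 0 -1; 0 0 0 0 0 0 -1'; python3 -c "
from plant import ctrl;print(ctrl.get_obs()['tool_pos'])"
```

```text
clock: 6.9
tool_pos: [0.6514, -0.0839, 0.0112]
orientation: [180.0, 0.0, -82.0]
force: [0.5, -0.3, 0.1]
opening: 0.0006
[ 0.65138456 -0.08394521  0.01124998]
```

```bash
python3 -m jog '0 0 0 0 0.06 0 -1;0 0 0 0 0.05 0 -1; 0 0 0 0 0 0 -1';python3 -m jog '0 0 0 0 0.04 0 -1; 0 0 0 0 0 0 -1'; python3 -m jog '0 0 0 0 0.03 0 -1; 0 0 0 0 0 0 -1'
```

```text
clock: 7.28
tool_pos: [0.6471, -0.0846, 0.0112]
orientation: [180.0, -0.0, -82.0]
force: [-1.4, -0.4, 0.5]
opening: 0.0005
clock: 7.52
tool_pos: [0.6456, -0.0848, 0.0112]
orientation: [180.0, -0.0, -82.0]
force: [0.3, 0.1, 0.9]
opening: 0.0006
clock: 7.78
tool_pos: [0.6445, -0.0849, 0.0112]
orientation: [-180.0, -0.0, -82.0]
force: [0.1, -0.2, 1.1]
opening: 0.0006
```

```bash
for i in 1; do python3 -m jog '0 0 0 0 0.03 0 -1; 0 0 0 0 0 0 -1'; python3 -m jog '0 0 0 0 0.025 0 -1; 0 0 0 0 0 0 -1'; done; python3 - <<'E'
from h import *
p,d,P,T=cloud("scene");cv2.imwrite("pics/s3.png",cv2.resize(p[180:270,190:310,::-1],None,fx=5,fy=5,interpolation=cv2.INTER_CUBIC))
E
```

```text
clock: 8.02
tool_pos: [0.6433, -0.0851, 0.0112]
orientation: [180.0, -0.0, -82.0]
force: [-0.5, -0.6, 1.4]
opening: 0.0003
clock: 8.28
tool_pos: [0.6423, -0.0852, 0.0112]
orientation: [-180.0, -0.0, -82.0]
force: [-0.2, 0.7, 0.8]
opening: 0.0004
```

View pics/s3.png

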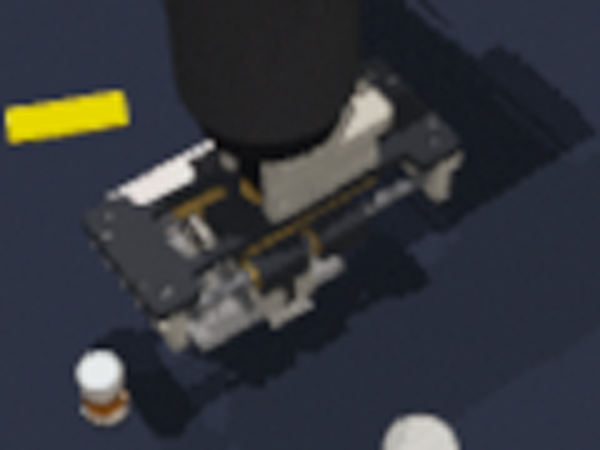

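```bash
python3 -m jog '0 0 0 0 0.025 0 -1; 0 0 0 0 0 0 -1'; python3 -m jog '0 0 0 0 0.025 0 -1; 0 0 0 0 0 0 -1'
```

```text
clock: 8.57
tool_pos: [0.6414, -0.0854, 0.0112]
orientation: [-180.0, -0.0, -82.0]
force: [1.2, -0.5, 0.1]
opening: 0.0005
clock: 8.82
tool_pos: [0.6407, -0.0855, 0.0113]
orientation: [-180.0, -0.0, -82.0]
force: [2.6, 0.0, -1.2]
opening: 0.0007
```

```bash
python3 -m jog '0 0 0 0 0.025 0 -1; 0 0 0 0 0 0 -1'; python3 -m jog '0 0 0 0 0.025 0 -1; 0 0 0 0 0 0 -1'
```

```text
clock: 9.07
tool_pos: [0.6403, -0.0856, 0.0116]
orientation: [-179.9, -0.0, -81.9]
force: [4.1, 0.3, 0.8]
opening: 0.0005
clock: 9.32
tool_pos: [0.64, -0.0856, 0.0119]
orientation: [-179.8, -0.0, -81.9]
force: [5.5, 0.2, 1.2]
opening: 0.0004
```

```bash
python3 -m jog '0 0 0 0 0.05 0 -1; 0 0 0 0 0.05 0 -1; 0 0 0 0 0 0 -1;0 0 0 0 0 0 -1'; python3 -m jog '0 0 0 0 -0.2 0 -1; 0 0 0 0 -0.4 0 -1;0 0 0 0 -0.4 0 -1; 0 0 0 0 0 -0.8 -1; 0 0 0 0 0 -0.9 -1; 0 0 0 0 0 -0.9 -1;0 0 0 0 0 -0.9 -1; 0 0 0 0 0 0 -1'
python3 - <<'E'
from h import *
p,d,P,T=cloud("wrist"); cv2.imwrite("pics/w4.png",cv2.resize(p[150:260,170:350,::-1],None,fx=4,fy=4,interpolation=cv2.INTER_CUBIC)); np.savez("/tmp/w4.npz",p=p,d=d,P=P,T=T)
f=np.radians(8);g=np.array([.5955,-.0923]);A=np.array([[np.cos(f),np.sin(f)],[-np.sin(f),np.cos(f)]])
Q=P.copy();Q[...,:2]=(P[...,:2]-g)@A.T
for v in range(176,240,3):
  print(v,*["%d/%d/%d"%tuple(1000*Q[v,u]) if not np.isnan(Q[v,u,0]) else "nan" for u in range(202,316,6)])
E
```

```text
clock: 9.82
tool_pos: [0.639, -0.0859, 0.0132]
orientation: [-179.5, -0.1, -81.9]
force: [11.3, 0.6, 2.2]
opening: 0.0003
clock: 10.82
tool_pos: [0.6757, -0.0808, 0.1542]
orientation: [-179.8, -0.0, -82.0]
force: [-0.4, 0.4, -0.1]
opening: 0.0009
176 70/56/0 70/49/0 70/43/0 70/37/0 70/31/0 70/25/0 70/19/0 70/13/0 70/6/1 70/0/1 70/-5/0 70/-11/0 70/-17/0 70/-23/0 69/-29/-1 70/-36/0 70/-42/0 70/-48/0 70/-54/0
179 66/56/0 67/49/0 66/43/0 66/37/-1 66/31/0 67/25/0 67/19/0 66/13/-1 66/6/0 67/0/0 66/-5/0 66/-11/0 67/-17/1 66/-23/0 67/-29/1 66/-36/0 nan 67/-48/1 66/-54/0
182 63/56/0 63/50/0 64/43/0 64/37/0 63/31/0 63/25/0 63/19/0 64/13/1 64/6/0 63/0/0 64/-5/0 63/-11/0 64/-17/0 64/-23/1 63/-30/0 64/-36/1 63/-42/0 63/-48/0 64/-54/1
185 60/56/0 60/50/1 60/44/0 60/37/0 60/31/0 60/25/0 60/19/-1 70/11/33 70/6/33 70/0/33 70/-4/33 70/-10/33 60/-17/1 60/-23/0 60/-30/-1 60/-36/0 60/-42/0 60/-48/0 60/-54/0
188 57/56/0 57/50/0 57/44/0 57/37/1 57/31/1 57/25/1 57/19/0 67/11/33 67/6/33 67/0/32 67/-4/33 67/-10/33 57/-17/0 57/-24/0 57/-30/1 57/-36/0 57/-42/1 57/-48/0 56/-55/-1
191 54/56/0 54/50/0 53/44/0 54/3
[... 2143 characters left out ...]

230 9/59/0 9/52/0 17/43/16 13/38/6 11/32/4 12/26/5 28/17/40 25/12/33 25/6/33 25/0/34 25/-5/33 24/-10/32 12/-18/4 12/-24/4 12/-30/5 14/-36/10 18/-42/17 10/-50/0 10/-57/1
233 6/59/0 6/52/0 nan 8/39/5 91/14/182 91/11/182 91/8/181 91/6/182 89/3/179 89/0/178 89/-2/178 91/-5/181 91/-8/182 91/-11/181 90/-14/181 11/-36/11 17/-41/24 6/-50/0 6/-57/1
236 2/59/0 2/52/0 16/42/29 5/39/5 91/14/186 91/11/185 90/8/184 91/5/185 89/3/182 89/0/182 89/-2/182 91/-5/185 91/-8/185 91/-11/185 91/-14/185 9/-36/13 17/-40/30 2/-51/0 3/-57/1
239 -1/59/0 0/52/1 15/41/32 14/36/31 91/14/189 91/11/188 91/8/189 91/5/189 89/3/184 89/0/184 89/-2/185 91/-5/188 91/-8/188 91/-11/188 91/-14/188 14/-34/31 15/-40/33 0/-51/1 0/-57/0
```

View pics/w4.png

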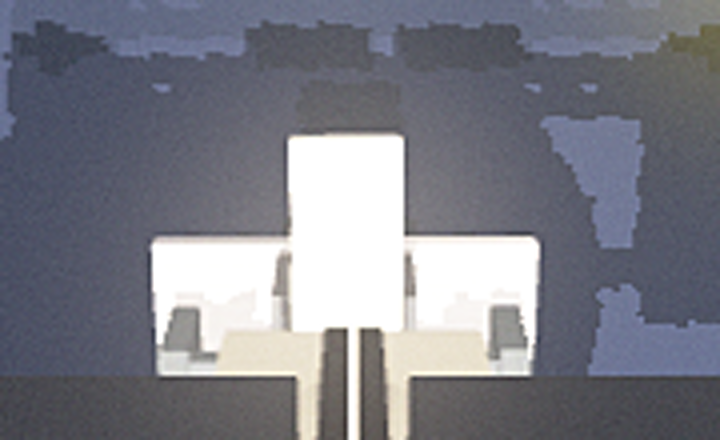

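```bash
python3 - <<'E'
from h import *
p,d,P,T=cloud("scene");cv2.imwrite("pics/s4.png",cv2.resize(p[180:280,190:310,::-1],None,fx=6,fy=6,interpolation=cv2.INTER_CUBIC))
p,d,P,T=cloud("top");cv2.imwrite("pics/t4.png",cv2.resize(p[115:215,230:330,::-1],None,fx=6,fy=6,interpolation=cv2.INTER_CUBIC))
E
```

```text
(no output)
```

View pics/s4.png

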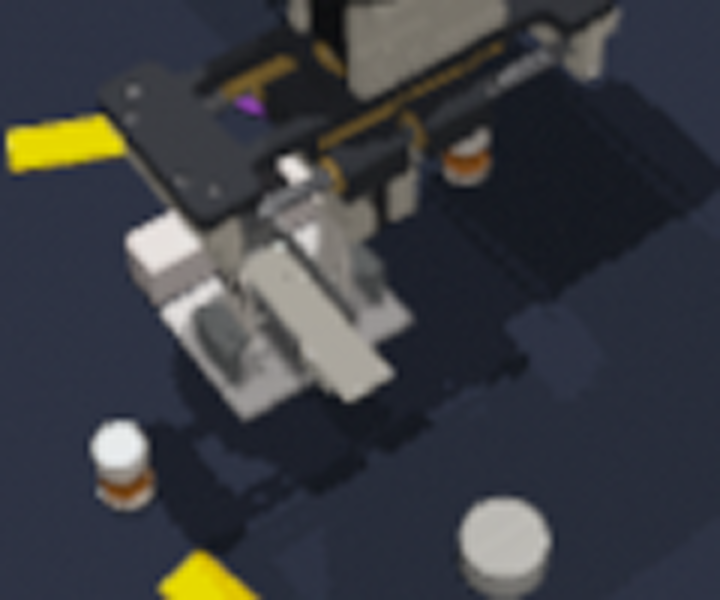

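View pics/t4.png

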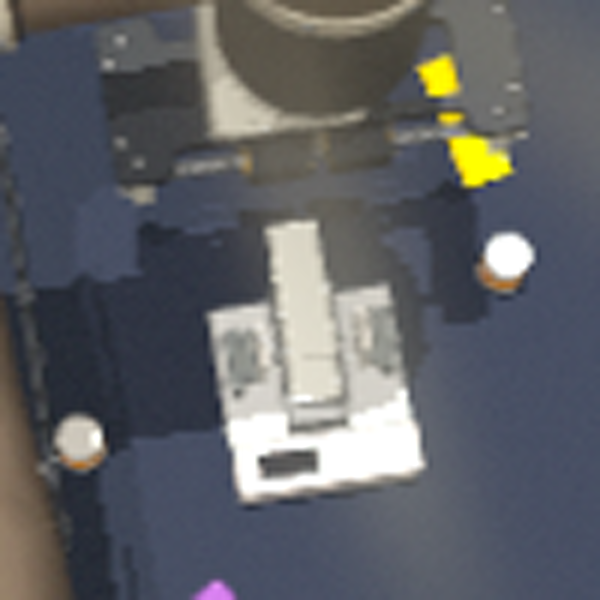

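The top view shows the top plate has come out with the retreating finger: its end is at x≈70 mm, with a step to the plates below at (310,358). It probably rebounded, or dragged along, after the 11 N push and quick retreat. I'll push again, softly, and retreat slowly.

```bash
python3 -m jog '0 0 0 0 -0.4 0 -1; 0 0 0 0 0 0.9 -1; 0 0 0 0 0 0.9 -1; 0 0 0 0 0 0.9 -1; 0 0 0 0 0 0.6 -1; 0 0 0 0 0 0.2 -1;0 0 0 0 0 0 -1'
python3 - <<'E'
from h import *
p,d,P,T=cloud("scene");cv2.imwrite("pics/s5.png",cv2.resize(p[180:280,190:310,::-1],None,fx=6,fy=6,interpolation=cv2.INTER_CUBIC))
print(ctrl.get_obs()["tool_pos"])
E
```

```text
clock: 11.85
tool_pos: [0.6893, -0.0787, 0.0102]
orientation: [179.9, -0.0, -82.0]
force: [0.0, -0.1, 0.6]
opening: 0.0007
[ 0.69   -0.0786  0.0113]
```

View pics/s5.png

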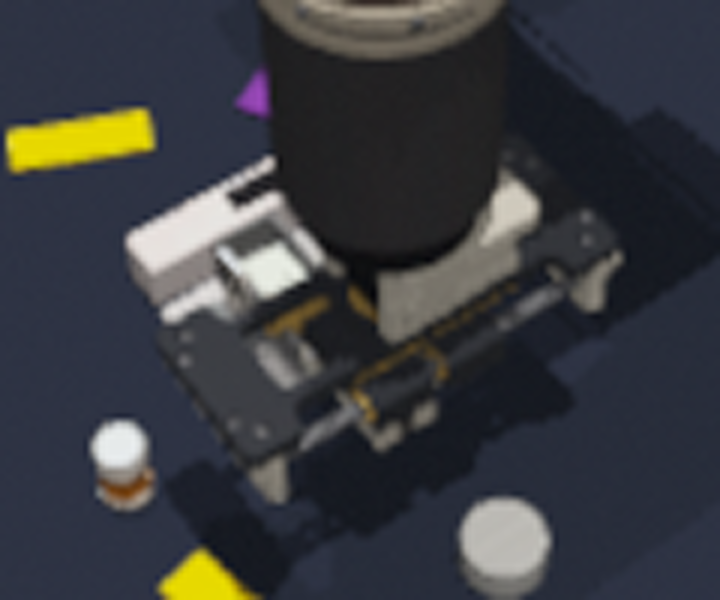

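```bash
python3 -m jog '0 0 0 0 0.1 0 -1; 0 0 0 0 0.1 0 -1; 0 0 0 0 0.1 0 -1; 0 0 0 0 0.1 0 -1; 0 0 0 0 0.1 0 -1; 0 0 0 0 0.1 0 -1;0 0 0 0 0.1 0 -1'; python3 -m jog '0 0 0 0 0.1 0 -1; 0 0 0 0 0.1 0 -1; 0 0 0 0 0.1 0 -1; 0 0 0 0 0.08 0 -1;0 0 0 0 0 0 -1';python3 -m jog '0 0 0 0 0.05 0 -1; 0 0 0 0 0.04 0 -1;0 0 0 0 0 0 -1'
```

```text
clock: 12.78
tool_pos: [0.6619, -0.0825, 0.0112]
orientation: [-180.0, -0.0, -82.0]
force: [0.5, -0.6, -0.1]
opening: -0.0001
clock: 13.4
tool_pos: [0.6467, -0.0846, 0.0112]
orientation: [180.0, 0.0, -82.0]
force: [-0.6, 0.2, -0.0]
opening: 0.0005
clock: 13.78
tool_pos: [0.6434, -0.0851, 0.0112]
orientation: [180.0, 0.0, -82.0]
force: [-0.6, 0.4, 0.9]
opening: 0.0008
```

```bash
python3 -m jog '0 0 0 0 0.03 0 -1; 0 0 0 0 0.03 0 -1; 0 0 0 0 0 0 -1';python3 -m jog '0 0 0 0 0.02 0 -1; 0 0 0 0 0 0 -1';python3 -m jog '0 0 0 0 0.02 0 -1; 0 0 0 0 0 0 -1'
```

```text
clock: 14.15
tool_pos: [0.641, -0.0854, 0.0112]
orientation: [180.0, 0.0, -82.0]
force: [0.2, -0.0, 0.3]
opening: 0.0006
clock: 14.4
tool_pos: [0.6407, -0.0855, 0.0113]
orientation: [-180.0, -0.0, -82.0]
force: [1.5, 0.1, 0.3]
opening: 0.0004
clock: 14.65
tool_pos: [0.6404, -0.0855, 0.0115]
orientation: [-179.9, -0.0, -81.9]
force: [3.6, -0.8, -0.6]
opening: 0.0005
```

```bash
python3 -m jog '0 0 0 0 -0.02 0 -1; 0 0 0 0 -0.02 0 -1; 0 0 0 0 -0.02 0 -1; 0 0 0 0 -0.02 0 -1; 0 0 0 0 -0.03 0 -1; 0 0 0 0 -0.03 0 -1; 0 0 0 0 -0.04 0 -1; 0 0 0 0 -0.05 0 -1'; python3 -m jog '0 0 0 0 -0.1 0 -1;0 0 0 0 -0.1 0 -1; 0 0 0 0 -0.1 0 -1;0 0 0 0 -0.2 0 -1;0 0 0 0 -0.2 0 -1; 0 0 0 0 -0.2 0 -1; 0 0 0 0 0 -0.5 -1; 0 0 0 0 0 -0.9 -1'
python3 -m jog '0 0 0 0 0 -0.9 -1; 0 0 0 0 0 -0.9 -1; 0 0 0 0 0 0 -1'
python3 - <<'E'
from h import *
p,d,P,T=cloud("wrist"); cv2.imwrite("pics/w6.png",cv2.resize(p[150:290,170:350,::-1],None,fx=4,fy=4,interpolation=cv2.INTER_CUBIC)); np.savez("/tmp/w6.npz",p=p,d=d,P=P,T=T)
f=np.radians(8);g=np.array([.5955,-.0923]);A=np.array([[np.cos(f),np.sin(f)],[-np.sin(f),np.cos(f)]])
Q=P.copy();Q[...,:2]=(P[...,:2]-g)@A.T
for v in range(180,250,3):
  print(v,*["%d/%d/%d"%tuple(1000*Q[v,u]) if not np.isnan(Q[v,u,0]) else "nan" for u in range(226,290,5)])
E
```

```text
clock: 15.65
tool_pos: [0.6488, -0.0843, 0.0111]
orientation: [180.0, 0.0, -82.0]
force: [-0.9, -0.0, 0.6]
opening: 0.0002
clock: 16.65
tool_pos: [0.6835, -0.0793, 0.0659]
orientation: [179.8, 0.0, -82.0]
force: [0.4, -0.1, 0.0]
opening: 0.0006
clock: 17.02
tool_pos: [0.6868, -0.0792, 0.1431]
orientation: [-179.6, -0.0, -81.9]
force: [0.4, 0.5, -0.4]
opening: 0.0007
180 80/30/0 80/25/0 80/20/0 80/15/0 80/10/0 81/5/1 80/0/0 81/-4/1 80/-9/0 80/-14/0 80/-19/-1 80/-24/0 81/-28/1
183 77/30/0 77/25/0 77/20/-1 77/15/0 77/10/0 77/5/0 77/0/0 77/-4/0 77/-9/0 77/-14/0 77/-19/0 nan 77/-29/0
186 74/30/0 74/25/0 74/20/0 74/15/1 74/10/0 74/5/0 74/0/0 74/-4/0 74/-9/0 74/-14/1 74/-19/0 74/-24/0 74/-29/0
189 71/30/0 71/25/0 71/20/0 71/15/0 71/10/1 71/5/0 71/0/1 71/-4/1 71/-9/0 71/-14/0 71/-19/1 71/-24/0 71/-29/1
192 67/30/-1 68/25/0 67/20/0 79/14/33 78/9/32 79/5/33 78/0/32 79/-3/34 78/-8/33 68/-14/0 67/-19/0 68/-24/0 68/-29/0
195 65/30/0 65/25/0 64/20/0 64/15/0 76/9/32 76/5/33 75/0/32 75/-3/32 76/-8/33 64/-14/0 65/-19/0 65/-24/0 64/-29/0
198 61/31/0 61/25/0 62/20/0 61/15/0 73/9/33 73/5/33 73/0/33 73/-
[... 1462 characters left out ...]
/175 102/12/175 102/9/175 101/7/174 102/4/175 100/2/172 100/0/172 100/-2/172 103/-4/177 101/-7/174 102/-9/176 102/-11/175 102/-14/176
240 102/14/178 102/11/178 102/9/178 101/7/178 102/4/179 100/2/175 100/0/175 100/-2/176 101/-4/177 102/-6/179 102/-9/179 102/-11/178 102/-13/179
243 102/13/181 102/11/182 102/9/181 101/7/181 102/4/183 101/2/179 101/0/179 100/-2/178 101/-4/180 101/-6/181 102/-9/181 102/-11/182 102/-13/181
246 129/8/237 129/6/238 129/5/237 129/4/238 102/4/185 100/2/181 100/0/181 101/-2/182 99/-4/180 103/-6/186 129/-5/238 129/-7/238 129/-8/238
249 129/8/239 129/6/239 129/5/239 129/3/240 100/4/185 100/2/184 101/0/185 100/-2/185 100/-4/184 101/-6/186 129/-5/240 129/-7/239 129/-8/240
```

View pics/w6.png

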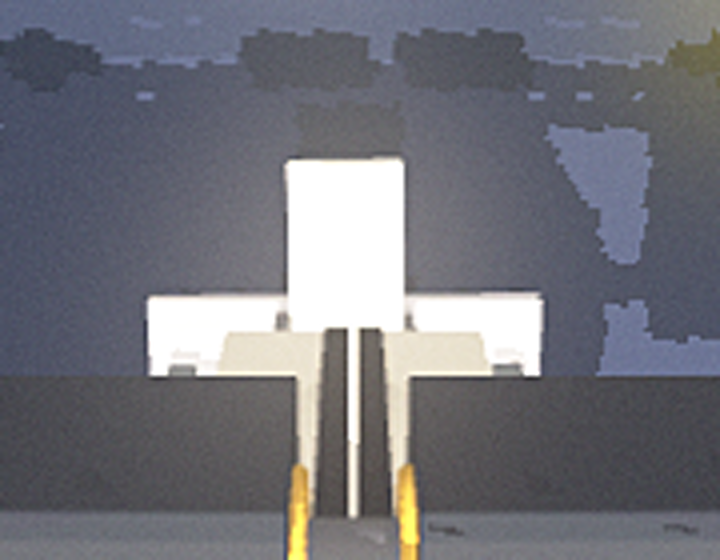

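```bash
python3 - <<'E'
from h import *
o=ctrl.get_obs();print(o["tool_pos"],o["orientation"],o["force"])
p,d,P,T=cloud("scene")
i=vision.camera_info("scene")
def proj(X):
    r=cv2.projectPoints(np.array(X,float).reshape(-1,1,3),cv2.Rodrigues(i["camera_from_world"][:3,:3])[0],i["camera_from_world"][:3,3],i["camera_matrix"],np.array(i["D"]))[0];return r.reshape(-1,2)
t=o["tool_pos"];print(proj([t,t+[0,0,.02],t+[0,0,.04]]))
u,v=proj([t])[0].astype(int)
x0,y0=u-60,v-60
c=cv2.resize(p[y0:y0+100,x0:x0+120,::-1],None,fx=6,fy=6,interpolation=cv2.INTER_CUBIC)
for q in proj([t,t+[0,0,.02],t+[0,0,.04]]): cv2.circle(c,tuple(int(a) for a in ((q-[x0,y0]+.5)*6)),4,(0,0,255),1)
cv2.imwrite("pics/s7.png",c)
f=np.radians(8);g=np.array([.5955,-.0923]);A=np.array([[np.cos(f),np.sin(f)],[-np.sin(f),np.cos(f)]])
Q=P.copy();Q[...,:2]=(P[...,:2]-g)@A.T
for vv in range(v-16,v+8,1): print(vv,*["%d/%d/%d"%tuple(1000*Q[vv,uu]) if not np.isnan(Q[vv,uu,0]) else "nan" for uu in range(u-12,u+13,2)])
p,d,P,T=cloud("top")
Q=P.copy();Q[...,:2]=(P[...,:2]-g)@A.T
S=Q[150:186,270:295].reshape(-1,3); S=S[(abs(S[:,1]-.001)<.009)&(S[:,0]<.03)&(S[:,0]>-.06)]
for a in range(-46,30,4):
    s=S[(S[:,0]*1000>=a)&(S[:,0]*1000<a+4)]; print(a,len(s),np.median(s[:,2])*1000 if len(s) else None)
E
```

```text
[ 0.6854 -0.0791  0.1408] [-179.818     0.0043  -81.968 ] [ 0.1079 -0.109  -0.3281]
[[252.7557 225.9113]
 [252.609  221.2518]
 [252.4572 216.4328]]
209 114/-47/269 117/-43/269 117/-38/265 118/-34/263 115/-27/255 116/-22/252 119/-18/252 122/-15/254 123/-10/250 125/-6/250 129/-3/252 127/3/245 132/5/249
210 117/-49/269 118/-44/267 118/-39/263 114/-32/254 115/-27/251 119/-23/252 122/-20/253 122/-15/250 127/-13/253 129/-8/251 130/-4/250 126/4/239 130/7/241
211 117/-49/265 117/-44/262 106/-32/243 114/-31/250 119/-30/254 120/-25/251 123/-21/252 125/-17/251 129/-14/252 130/-10/251 130/-4/246 124/5/233 131/6/240
212 116/-49/261 98/-33/231 107/-33/240 115/-32/247 121/-31/252 123/-27/252 125/-22/250 127/-18/249 130/-15/251 130/-9/246 132/-5/245 -23/112/-1 130/6/235
213 -43/42/24 97/-33/226 107/-33/236 118/-34/248 124/-33/253 125/-28/251 127/-24/251 130/-21/251 130/-15/247 130/-9/243 131/-4/240 -20/109/0 -16/115/0
214 -47/45/13 -7/28/68 105/-32/229 117/-34/244 124/-33/249 128/-30/252 130/-26/250 131/-21/248 131/-16/245 130/-9/239 132/-5/237 -16/107/0 -13/112/0
215 -43/42/15 -8/28/61 117/-40/245 
[... 2003 characters left out ...]
 31/72/-3 36/77/-2
231 17/3/32 22/6/34 25/11/34 27/17/31 35/19/38 18/37/5 21/42/3 25/47/5 29/52/5 29/59/0 32/64/-1 34/70/-3 39/74/-1
232 18/2/28 25/4/35 29/9/35 27/17/26 38/17/38 22/34/7 25/40/5 28/45/5 33/49/7 32/57/-1 34/62/-1 39/67/0 41/73/-3
-46 4 34.2047589114326
-42 5 37.381838819443345
-38 3 18.114477391508068
-34 7 18.17491630339663
-30 9 29.015377398795337
-26 6 27.666366506270414
-22 6 29.01947600768162
-18 8 29.105741651676897
-14 5 27.324250273810023
-10 8 28.959429206039665
-6 5 31.462675853820787
-2 6 28.055178292890727
2 9 30.872082566632653
6 7 33.19958106993725
10 6 32.34274103667856
14 7 34.723884607778864
18 6 31.85778687080576
22 7 32.43386574024787
26 5 31.84707201234427
```

View pics/s7.png

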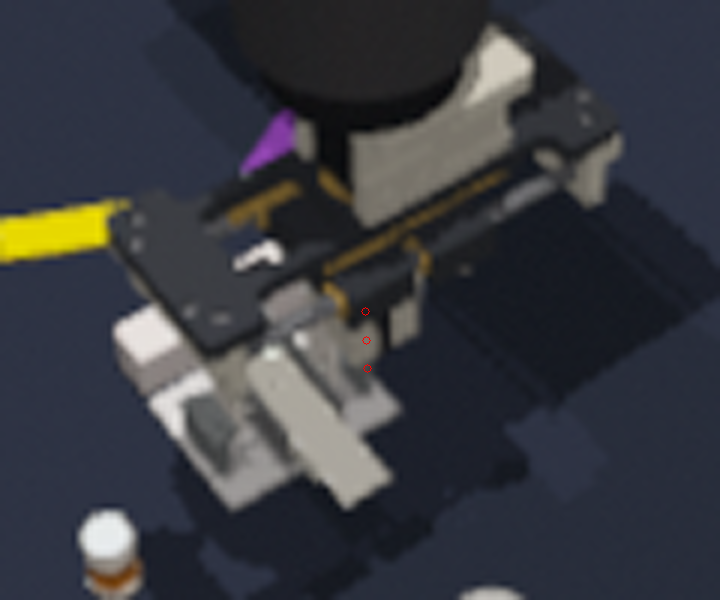

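Both cameras show the lowest finger edges about 25 mm above the reported TCP. That would explain the result: the tips only rubbed the top of plate 3 and hit the tray wall ends. I'll test it by touching bare bench.

```bash
python3 -m jog '0 0 0 0 -0.55 0 -1; 0 0 0 0 0 0.9 -1; 0 0 0 0 0 0.9 -1; 0 0 0 0 0 0.9 -1; 0 0 0 0 0 0.45 -1; 0 0 0 0 0 0 -1'
python3 -m jog '0 0 0 0 0 0.1 -1; 0 0 0 0 0 0 -1'
python3 -m jog '0 0 0 0 0 0.1 -1; 0 0 0 0 0 0 -1'
```

```text
clock: 17.92
tool_pos: [0.7049, -0.0764, 0.0111]
orientation: [179.8, -0.0, -82.0]
force: [1.2, 1.0, 1.4]
opening: 0.0004
clock: 18.18
tool_pos: [0.7068, -0.0761, 0.0103]
orientation: [-179.9, -0.0, -82.0]
force: [-0.5, -0.1, -0.7]
opening: 0.0004
clock: 18.42
tool_pos: [0.706, -0.0762, 0.0053]
orientation: [-180.0, 0.0, -82.0]
force: [-0.5, -0.1, -0.0]
opening: 0.0006
```

```bash

python3 -m jog '0 0 0 0 0 0.1 -1; 0 0 0 0 0 0 -1'
python3 -m jog '0 0 0 0 0 0.06 -1; 0 0 0 0 0 0 -1'
python3 -m jog '0 0 0 0 0 0.06 -1; 0 0 0 0 0 0 -1'
python3 - <<'E'
from h import *
p,d,P,T=cloud("scene");cv2.imwrite("pics/s8.png",cv2.resize(p[180:280,200:320,::-1],None,fx=6,fy=6,interpolation=cv2.INTER_CUBIC))
E
```

```text
clock: 18.68
tool_pos: [0.7058, -0.0763, 0.0007]
orientation: [180.0, 0.0, -82.0]
force: [0.1, 1.0, -0.3]
opening: 0.0008
clock: 18.92
tool_pos: [0.706, -0.0762, -0.0015]
orientation: [180.0, -0.0, -82.0]
force: [-0.7, -0.3, 0.4]
opening: 0.0004
clock: 19.18
tool_pos: [0.7059, -0.0763, -0.0039]
orientation: [180.0, 0.0, -82.0]
force: [-0.1, 0.1, 0.7]
opening: 0.0006
```

View pics/s8.png

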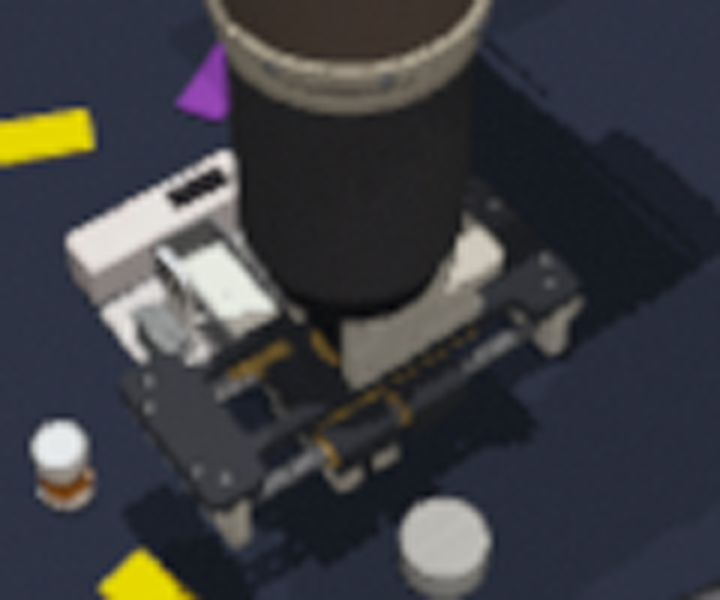

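The fingers are still in free air at a reported z of −4 mm, so the tips really sit about 22 mm above the reported TCP. I'll shift all heights by that amount: command TCP z ≈ −0.010 so the tips are at about 12 mm, then push.

```bash

python3 -m jog '0 0 0 0 0 0.1 -1; 0 0 0 0 0 0.06 -1; 0 0 0 0 0 0 -1;0 0 0 0 0.1 0 -1;0 0 0 0 0.1 0 -1;0 0 0 0 0.1 0 -1;0 0 0 0 0.1 0 -1;0 0 0 0 0.1 0 -1'
python3 -m jog '0 0 0 0 0.1 0 -1;0 0 0 0 0.1 0 -1;0 0 0 0 0.1 0 -1;0 0 0 0 0.1 0 -1; 0 0 0 0 0 0 -1'
python3 - <<'E'
from h import *
p,d,P,T=cloud("scene");cv2.imwrite("pics/s9.png",cv2.resize(p[180:280,200:320,::-1],None,fx=6,fy=6,interpolation=cv2.INTER_CUBIC))
E
```

```text
clock: 20.23
tool_pos: [0.686, -0.0791, -0.01]
orientation: [-180.0, -0.0, -82.0]
force: [0.1, 0.2, -0.2]
opening: 0.0008
clock: 20.85
tool_pos: [0.6701, -0.0813, -0.01]
orientation: [180.0, 0.0, -82.0]
force: [0.4, -0.1, -0.5]
opening: 0.0002
```

View pics/s9.png

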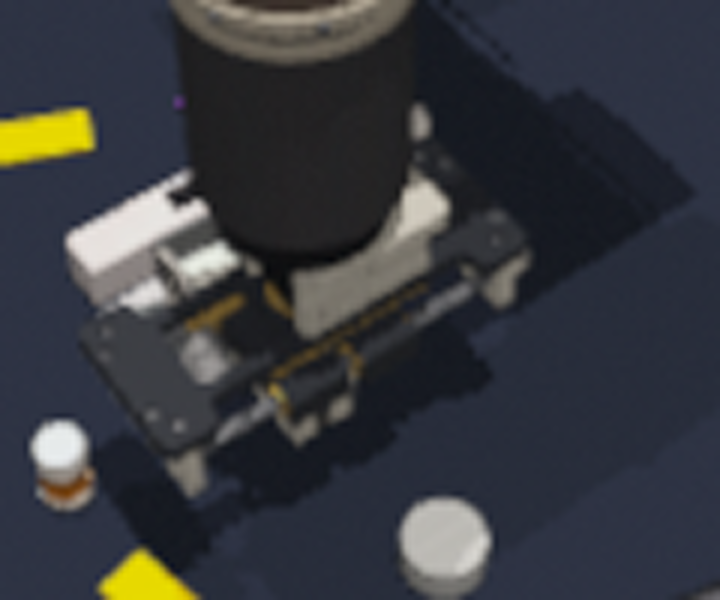

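```bash

python3 -m jog '0 0 0 0 0.1 0 -1;0 0 0 0 0.1 0 -1;0 0 0 0 0.1 0 -1; 0 0 0 0 0 0 -1'
python3 -m jog '0 0 0 0 0.08 0 -1;0 0 0 0 0.06 0 -1;0 0 0 0 0 0 -1'
python3 -m jog '0 0 0 0 0.04 0 -1;0 0 0 0 0.03 0 -1; 0 0 0 0 0 0 -1'
```

```text
clock: 21.4
tool_pos: [0.6582, -0.083, -0.01]
orientation: [180.0, 0.0, -82.0]
force: [0.4, 1.2, 0.8]
opening: 0.0002
clock: 21.78
tool_pos: [0.6528, -0.0837, -0.01]
orientation: [180.0, 0.0, -82.0]
force: [0.0, -0.0, -0.5]
opening: 0.0005
clock: 22.15
tool_pos: [0.6501, -0.0842, -0.0101]
orientation: [180.0, 0.0, -82.0]
force: [-0.2, -0.1, 0.9]
opening: 0.0005
```

```bash

python3 -m jog '0 0 0 0 0.03 0 -1;0 0 0 0 0.03 0 -1; 0 0 0 0 0 0 -1'
python3 -m jog '0 0 0 0 0.03 0 -1;0 0 0 0 0.03 0 -1; 0 0 0 0 0 0 -1'
```

```text
clock: 22.52
tool_pos: [0.6477, -0.0845, -0.01]
orientation: [180.0, 0.0, -82.0]
force: [-0.1, 0.1, -0.9]
opening: 0.0007
clock: 22.9
tool_pos: [0.6453, -0.0848, -0.01]
orientation: [180.0, 0.0, -82.0]
force: [0.2, 0.4, 0.3]
opening: 0.0006
```

```bash

python3 -m jog '0 0 0 0 0.03 0 -1; 0 0 0 0 0 0 -1'
python3 -m jog '0 0 0 0 0.025 0 -1; 0 0 0 0 0 0 -1'
```

```text
clock: 23.15
tool_pos: [0.6443, -0.0849, -0.01]
orientation: [-180.0, -0.0, -82.0]
force: [1.5, 1.6, -0.8]
opening: 0.0006
clock: 23.4
tool_pos: [0.6442, -0.0849, -0.0097]
orientation: [-179.9, -0.0, -82.0]
force: [3.1, 0.5, -0.1]
opening: 0.0008
```

```bash

python3 -m jog '0 0 0 0 0.03 0 -1; 0 0 0 0 0.02 0 -1;0 0 0 0 0 0 -1;0 0 0 0 0 0 -1'
python3 -m jog '0 0 0 0 -0.03 0 -1; 0 0 0 0 -0.03 0 -1; 0 0 0 0 -0.03 0 -1; 0 0 0 0 -0.04 0 -1; 0 0 0 0 -0.1 0 -1; 0 0 0 0 -0.2 0 -1; 0 0 0 0 -0.3 0 -1; 0 0 0 0 0 -0.6 -1'
python3 -m jog '0 0 0 0 0 -0.9 -1; 0 0 0 0 0 -0.9 -1; 0 0 0 0 0 -0.9 -1; 0 0 0 0 0 -0.9 -1;0 0 0 0 0 0 -1;0 0 0 0 0 0 -1'
python3 - <<'E'
from h import *
p,d,P,T=cloud("wrist"); cv2.imwrite("pics/w10.png",cv2.resize(p[150:290,170:350,::-1],None,fx=4,fy=4,interpolation=cv2.INTER_CUBIC)); np.savez("/tmp/w10.npz",p=p,d=d,P=P,T=T)
f=np.radians(8);g=np.array([.5955,-.0923]);A=np.array([[np.cos(f),np.sin(f)],[-np.sin(f),np.cos(f)]])
Q=P.copy();Q[...,:2]=(P[...,:2]-g)@A.T
print(ctrl.get_obs()["tool_pos"])
for v in range(170,240,3):
  print(v,*["%d/%d/%d"%tuple(1000*Q[v,u]) if not np.isnan(Q[v,u,0]) else "nan" for u in range(206,312,6)])
E
```

```text
clock: 23.9
tool_pos: [0.6441, -0.0849, -0.009]
orientation: [-179.7, -0.0, -81.9]
force: [6.4, 0.6, 1.0]
opening: 0.0007
clock: 24.9
tool_pos: [0.67, -0.0812, 0.0121]
orientation: [179.8, 0.0, -82.0]
force: [0.3, -0.2, 0.2]
opening: 0.0002
clock: 25.65
tool_pos: [0.6703, -0.0811, 0.1575]
orientation: [180.0, 0.0, -82.0]
force: [-1.3, 0.1, -0.5]
opening: 0.0002
[ 0.6699 -0.0812  0.1569]
170 69/52/1 69/46/0 69/40/0 69/34/0 69/27/0 69/21/0 70/15/2 69/9/0 69/3/0 69/-2/1 69/-8/0 70/-15/2 69/-21/1 69/-27/0 69/-33/0 69/-39/0 69/-46/-1 69/-52/0
173 66/52/0 66/46/0 66/40/0 66/34/0 66/28/0 66/21/0 66/15/0 66/9/0 66/3/0 66/-2/1 66/-8/0 66/-15/1 66/-21/-1 67/-27/2 66/-33/0 66/-39/0 66/-46/0 66/-52/0
176 63/52/0 63/46/0 63/40/0 63/34/0 63/28/0 63/22/0 63/15/0 63/9/1 63/3/1 63/-2/0 63/-8/0 63/-15/0 63/-21/0 63/-27/1 63/-33/1 63/-39/0 63/-46/1 63/-52/0
179 60/53/0 60/46/1 60/40/0 59/34/0 60/28/0 60/22/0 60/15/1 60/9/1 60/3/0 60/-2/1 60/-8/1 60/-15/0 59/-21/0 60/-27/1 59/-33/0 60/-40/0 60/-46/0 nan
182 56/53/0 56/47/0 57/40/1 56/34/0 56/28/0 56/22/-1 56/15/0 56/9/0 57/3/0 56/-2/0 56/-9/0 57/-15/0 5
[... 2373 characters left out ...]
7 7/-47/4 5/-55/0
230 1/56/-1 17/44/32 14/39/25 5/35/6 11/27/19 4/22/5 10/15/17 17/9/32 17/3/32 17/-2/33 nan 20/-14/39 4/-22/4 10/-27/18 4/-35/5 17/-37/33 17/-44/32 2/-55/0
233 0/55/1 14/44/33 14/38/33 14/32/33 86/13/185 86/10/185 86/7/186 85/4/185 84/1/181 83/-1/181 86/-4/186 86/-7/185 86/-10/186 85/-13/184 85/-16/185 14/-38/32 13/-44/32 -1/-55/0
236 -4/56/0 10/44/32 10/38/32 11/32/34 86/12/189 86/10/189 86/7/189 86/4/189 84/1/185 84/-1/185 85/-4/188 86/-7/189 86/-10/189 85/-13/188 85/-15/188 11/-38/34 11/-44/33 -5/-55/0
239 -8/56/1 8/44/33 8/38/33 85/15/191 86/12/192 85/9/192 85/7/190 85/4/191 84/1/189 83/-1/188 85/-4/191 86/-7/192 86/-9/192 85/-12/191 85/-15/192 8/-38/33 8/-44/33 -8/-55/0
```

View pics/w10.png

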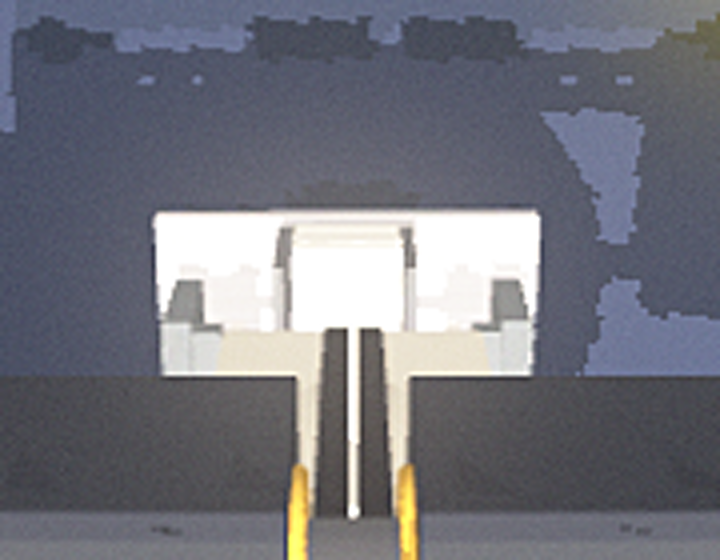

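Every plate end (z=19, 27 and 33 mm rows) now reads x≈37 mm, flush and about 3 mm past the tray end at 34 mm, so all four are home. Next I'll open the jaws and move over the catches.

```bash

python3 -m jog '0 0 0 0 0 0 1; 0 0 0 0 0.5 0 1; 0 0 0 0 0.7 0 1; 0 0 0 0 0.69 0 1; 0 0 0 0 0 0.6 1; 0 0 0 0 0 0.9 1; 0 0 0 0 0 0 1; 0 0 0 0 0 0 1'
python3 - <<'E'
from h import *
p,d,P,T=cloud("wrist"); cv2.imwrite("pics/w11.png",p[:,:,::-1]); np.savez("/tmp/w11.npz",p=p,d=d,P=P,T=T)
f=np.radians(8);g=np.array([.5955,-.0923]);A=np.array([[np.cos(f),np.sin(f)],[-np.sin(f),np.cos(f)]])
Q=P.copy();Q[...,:2]=(P[...,:2]-g)@A.T
t=ctrl.get_obs()["tool_pos"];print(t,A@(t[:2]-g))
m=(Q[...,2]>.066)&(Q[...,2]<.078)&(abs(Q[...,0])<.03)&(abs(Q[...,1])<.04)
for s in (1,-1):
    q=Q[m&(Q[...,1]*s>0)]; print(len(q),np.percentile(q,[2,50,98],axis=0)*1000 if len(q) else 0)
p,d,P,T=cloud("scene");cv2.imwrite("pics/s11.png",cv2.resize(p[170:270,190:310,::-1],None,fx=6,fy=6,interpolation=cv2.INTER_CUBIC))
E
```

```text
clock: 26.7
tool_pos: [0.596, -0.092, 0.0987]
orientation: [-180.0, -0.0, -81.9]
force: [0.2, -0.3, 0.2]
opening: 0.0749
[ 0.5963 -0.0919  0.0991] [0.0009 0.0003]
274 [[-11.581   27.1821  66.9745]
 [  0.451   29.0222  71.8891]
 [ 11.2802  31.7955  73.3425]]
267 [[-11.6039 -28.2755  66.9225]
 [  0.2646 -25.6336  72.1145]
 [ 11.537  -23.7634  73.6178]]
```

View pics/w11.png

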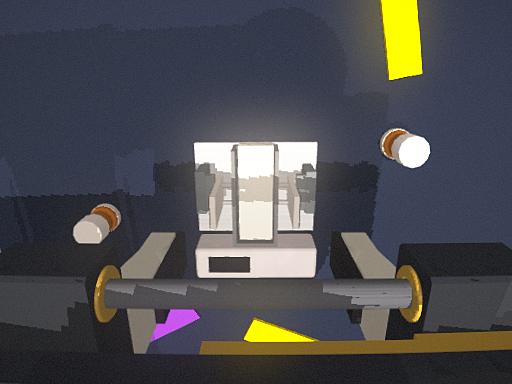

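View pics/s11.png

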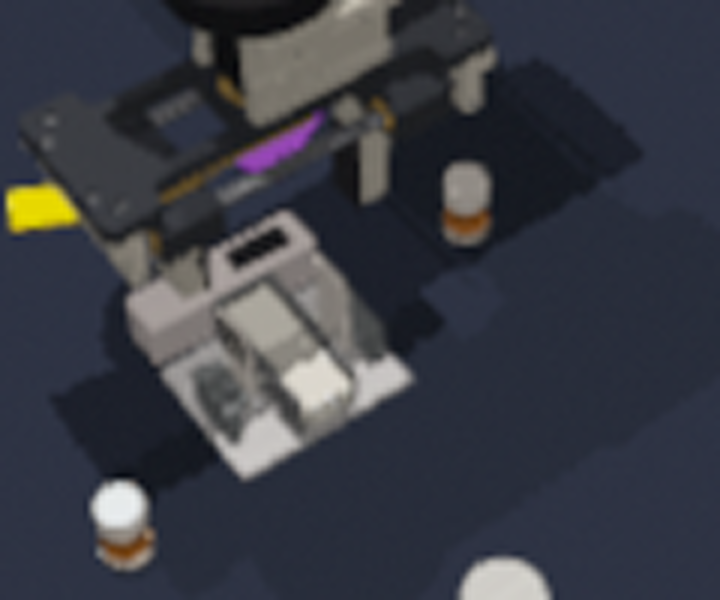

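```bash

python3 -m jog '0 0 0 -0.05 0.02 0 1; 0 0 0 0 0 0.5 1; 0 0 0 0 0 0.5 1; 0 0 0 0 0 0.5 1; 0 0 0 0 0 0.5 1; 0 0 0 0 0 0 1;0 0 0 0 0 0 1'
python3 - <<'E'
from h import *
p,d,P,T=cloud("wrist"); cv2.imwrite("pics/w12.png",p[:,:,::-1]); np.savez("/tmp/w12.npz",p=p,d=d,P=P,T=T)
print(ctrl.get_obs()["tool_pos"])
E
```

```text
clock: 27.68
tool_pos: [0.5951, -0.0899, 0.019]
orientation: [-179.9, -0.0, -81.9]
force: [0.0, -0.9, 0.1]
opening: 0.0876
[ 0.5952 -0.0899  0.0192]
```

View pics/w12.png

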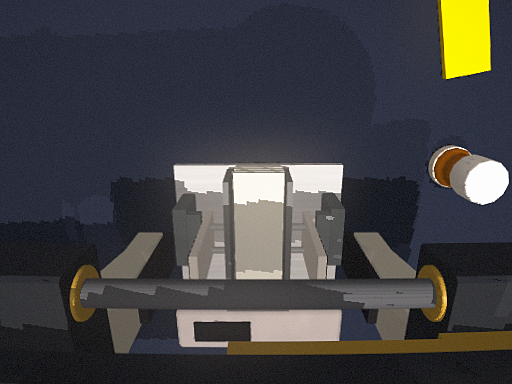

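```bash

python3 -m jog '0 0 0 0 0 0 -1; 0 0 0 0 0 0 -1; 0 0 0 0 0 0 -1; 0 0 0 0 0 0 -1; 0 0 0 0 0 0 -1; 0 0 0 0 0 0 -1'
python3 - <<'E'
from h import *
p,d,P,T=cloud("wrist"); cv2.imwrite("pics/w13.png",p[:,:,::-1]); 
p,d,P,T=cloud("scene");cv2.imwrite("pics/s13.png",cv2.resize(p[170:270,190:310,::-1],None,fx=6,fy=6,interpolation=cv2.INTER_CUBIC))
o=ctrl.get_obs();print(o["tool_pos"],o["opening"],o["force"],o["moment"])
E
```

```text
clock: 28.48
tool_pos: [0.5945, -0.09, 0.0186]
orientation: [-180.0, -0.0, -82.0]
force: [-3.0, 0.3, 7.2]
opening: 0.0408
[ 0.5945 -0.09    0.0186] 0.040556637399123706 [-2.7281  0.7688  5.6721] [0.2846 0.7512 0.0055]
```

View pics/w13.png

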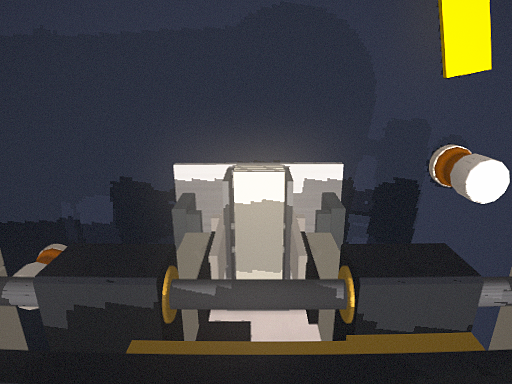

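View pics/s13.png

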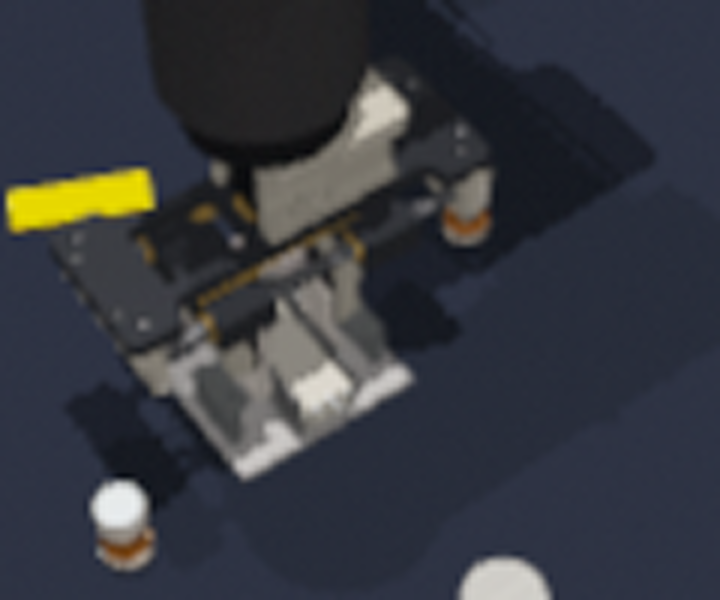

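```bash

python3 -m jog '0 0 0 0 0 -0.05 -1; 0 0 0 0 0 0 -1'
python3 -m jog '0 0 0 0 0 -0.1 -1; 0 0 0 0 0 0 -1'
```

```text
clock: 28.82
tool_pos: [0.5943, -0.0899, 0.0198]
orientation: [180.0, 0.0, -82.0]
force: [-0.7, -0.1, -1.4]
opening: 0.0401
clock: 29.08
tool_pos: [0.5943, -0.09, 0.0241]
orientation: [180.0, 0.0, -82.0]
force: [-0.1, -0.3, -1.7]
opening: 0.0402
```

```bash

python3 -m jog '0 0 0 0 0 -0.1 -1; 0 0 0 0 0 -0.15 -1; 0 0 0 0 0 -0.2 -1; 0 0 0 0 0 -0.2 -1; 0 0 0 0 0 0 -1'
python3 - <<'E'
from h import *
p,d,P,T=cloud("scene");cv2.imwrite("pics/s14.png",cv2.resize(p[150:250,190:310,::-1],None,fx=6,fy=6,interpolation=cv2.INTER_CUBIC))
E
```

```text
clock: 29.7
tool_pos: [0.595, -0.0899, 0.051]
orientation: [-179.9, -0.0, -82.0]
force: [0.7, 0.3, -2.4]
opening: 0.04
```

View pics/s14.png

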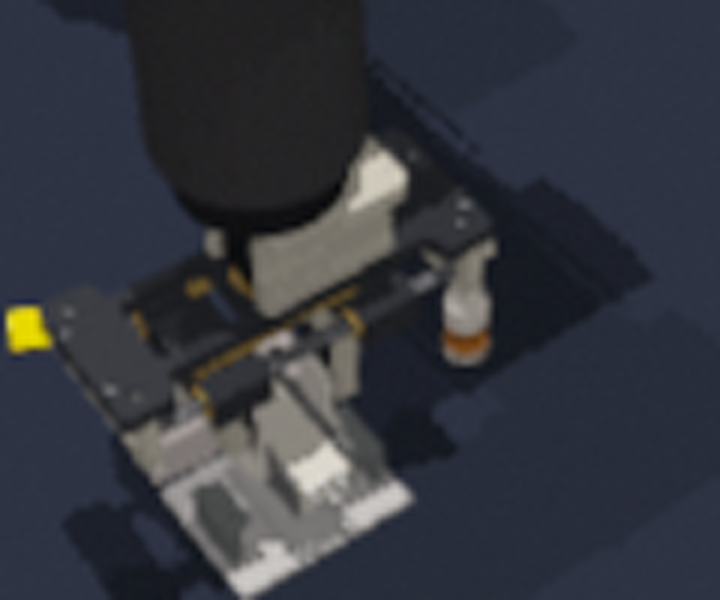

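```bash

python3 -m jog '0 0 0 0 0 -0.2 -1; 0 0 0 0 0 -0.35 -1; 0 0 0 0 0 -0.5 -1; 0 0 0 0 0 -0.5 -1; 0 0 0 0 0 -0.35 -1; 0 0 0 0 0 -0.2 -1; 0 0 0 0 0 0 -1; 0 0 0 0 0 0 -1'
python3 -m jog '0 0 0 0 0 0 -1; 0 0 0 0 0 0 -1; 0 0 0 0 0 0 -1'
python3 - <<'E'
from h import *
o=ctrl.get_obs();print(o["tool_pos"],o["opening"],o["force"],o["moment"],o["qvel"])
f=np.radians(8);g=np.array([.5955,-.0923]);A=np.array([[np.cos(f),np.sin(f)],[-np.sin(f),np.cos(f)]])
p,d,P,T=cloud("wrist"); cv2.imwrite("pics/w15.png",p[:,:,::-1]); 
Q=P.copy();Q[...,:2]=(P[...,:2]-g)@A.T
for v in range(150,240,4):
  print(v,*["%d/%d/%d"%tuple(1000*Q[v,u]) if not np.isnan(Q[v,u,0]) else "nan" for u in range(218,300,7)])
p,d,P,T=cloud("scene");cv2.imwrite("pics/s15.png",cv2.resize(p[140:260,190:310,::-1],None,fx=5,fy=5,interpolation=cv2.INTER_CUBIC))
E
```

```text
clock: 30.75
tool_pos: [0.5938, -0.09, 0.1332]
orientation: [179.9, 0.0, -82.0]
force: [-0.2, 0.2, -2.1]
opening: 0.0403
clock: 31.12
tool_pos: [0.5942, -0.09, 0.1337]
orientation: [180.0, -0.0, -82.0]
force: [-0.7, 0.3, -2.1]
opening: 0.0404
[ 0.5942 -0.09    0.1337] 0.04041649317520153 [-0.6513  0.3037 -2.1037] [-0.0329 -0.0172  0.0176] [-0.0183 -0.119   0.1143  0.0371 -0.0561 -0.0537]
150 19/38/4 19/31/4 19/25/5 20/18/11 19/12/5 19/5/5 19/0/4 19/-7/6 21/-13/12 19/-20/5 19/-26/5 19/-33/4
154 15/38/4 15/31/5 15/25/4 17/18/11 nan 15/5/4 15/0/5 15/-7/4 17/-13/14 16/-20/5 15/-26/5 16/-33/5
158 12/38/4 12/31/6 12/25/5 13/18/12 12/12/6 12/5/4 12/0/6 12/-7/6 13/-13/11 12/-20/5 12/-26/5 12/-33/5
162 14/35/31 8/31/5 8/25/4 9/18/11 8/12/6 8/5/4 8/0/5 8/-7/5 10/-13/13 8/-20/5 8/-26/4 14/-30/32
166 11/35/32 4/32/4 4/25/4 37/11/136 37/7/137 37/3/136 37/0/136 37/-3/136 37/-7/136 37/-11/136 4/-27/5 11/-30/33
170 7/35/31 0/32/4 33/15/132 37/11/146 37/7/145 37/3/145 37/0/146 36/-3/144 37/-6/145 37/-10/145 34/-15/134 8/-30/33
174 3/35/31 34/18/143 31/15/132 35/10/148 35/7/147 35/3/148 36/0/149 35/-3
[... 1261 characters left out ...]
139
218 8/23/140 14/18/155 5/16/134 11/11/148 11/7/148 11/3/148 11/0/147 11/-3/148 12/-7/149 11/-10/148 14/-13/154 11/-18/148
222 10/22/151 12/18/154 3/16/134 9/11/148 9/7/148 9/3/148 9/0/147 9/-3/148 9/-7/148 9/-10/149 11/-14/153 10/-17/151
226 11/21/157 10/18/154 6/15/147 7/11/148 6/7/147 7/3/148 6/0/147 7/-3/147 6/-7/147 7/-10/148 9/-14/154 11/-17/157
230 11/20/162 7/18/154 0/16/137 5/11/149 4/7/148 5/3/148 4/0/148 5/-3/149 4/-7/148 5/-10/148 7/-14/154 10/-16/161
234 10/20/165 5/18/154 -2/16/137 2/11/147 2/7/148 2/3/148 2/0/148 2/-3/148 2/-7/148 2/-10/149 5/-14/153 11/-16/166
238 11/19/171 2/18/152 -5/16/137 0/11/147 0/7/148 0/3/148 0/0/148 0/-3/148 0/-7/148 0/-11/148 3/-14/154 11/-15/170
```

View pics/w15.png

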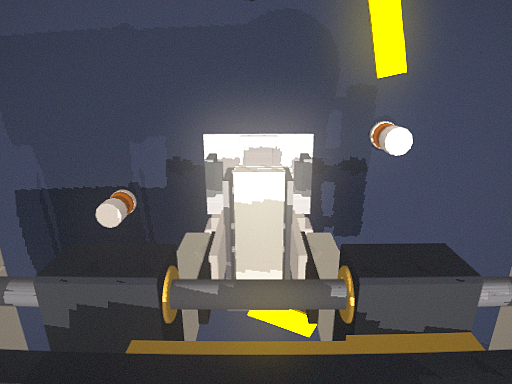

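View pics/s15.png

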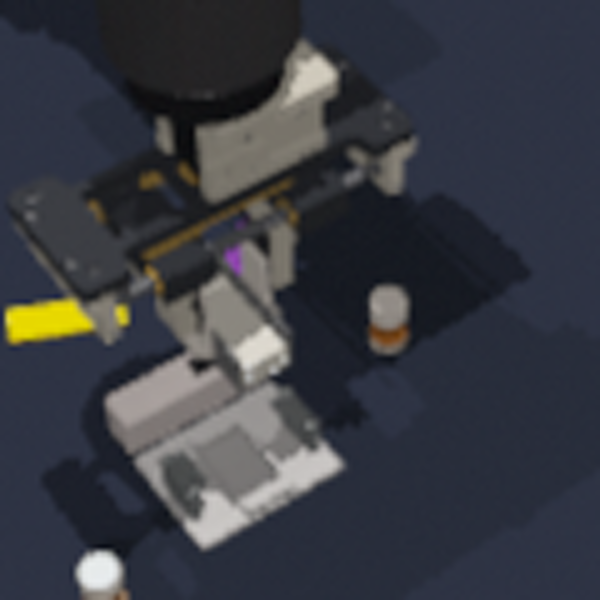

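```bash
python3 -c "
from plant import ctrl
print(ctrl.close_job()); o=ctrl.get_obs(); print(o['tool_pos'],o['opening'])"
```

```text
the job is handed in; nothing more can be done
None
the job is handed in; nothing more can be done
```

All four plates are home in the cassette, and the arm is holding it level and still about 115 mm above the dock, catches pinched. I handed the job in at about 31 s; it reports no verdict.

**What went wrong on the way:** The fingertips actually end about 22–25 mm above the reported TCP. Because of that, my first two pushes rubbed the top of plate 3 and ran into the ends of the tray walls. They dragged plate 3 out to about 40 mm too far, with its end at x = 79 mm. Lowering the tool over bare bench to a reported z of −4 mm met no contact, which confirmed the offset. I then pushed 22 mm lower, and the plates stopped firmly against the back wall at about 6 N.

**Last checks:**
- **Plates:** their ends read x = 36–37 mm at all the heights measured while docked, about 3 mm past the tray end, and read the same after the lift.
- **Lift:** the top plate's surface went from 33 to 148 mm and reads level.
- **Grip:** the wrist force shows about 2.1 N downward, which matches the cassette's weight. The opening was 40.4 mm, 2.6 mm less than the 43 mm expected with both catches at their stops. I put that down to pad give or reading error and did not measure the catches themselves.
- **Bystanders:** the two vials look unmoved in the last pictures. I did not measure them or check the other things again.

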